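Seat a light bar in the soldering fixture and test its catches

TASK

Get the LED light bar ready for soldering: slide it back over the bed of the soldering fixture, pushing now at one end and now at the other, until it lies square against the rear rail and both red catches have sprung up along its front edge to keep it there. Then take hold of its left green terminal block and tug it towards the front to feel that the catch holds, do the same with the right one, and push again if an end comes out. Finish with the bar slid along the rail right up against the end stop, released; never lift the bar off the bed, and leave the multimeter, solder spool and screwdriver where they are.

Things in the scene. Friction and masses are not known exactly. Their poses are not given: they have to be found in the camera images.
- solder_fixture: Fixed soldering fixture; its origin is the centre of its underside on the bench; x points to its rear, y to its left. Aluminium bed 240 x 280 mm (x -125 to 115, y -140 to 140), top at z 12 mm. On it: steel rear rail, dark end stop at the right, grey fume plenum (from x 72 mm, 150 mm high) with a clear canopy leaning forward over the rail, two red sprung catches in the bed.
- rail_face (a point): Middle of the rear rail's front face, at bed level: x 30, y 0, z 12 mm of the fixture. The rail runs along the fixture's y, from y -109 to 121 mm; a lip along its top stands 6 mm forward over the seated bar, its underside 22 mm and its top 26 mm above the bed, so the bar slides in under it and its rear edge cannot rise.
- stop_face (a point): Foot of the end stop's face (it looks to the left): x 12, y -95, z 12 mm of the fixture. The stop is a block at the rail's right end, 24 mm in x (0 to 24), 16 mm in y, 18 mm high.
- canopy_lip (a point): Middle of the canopy's lower front lip: x 8, y 0, z 115 mm of the fixture, so 103 mm clear above the bed; it spans y -129 to 129 mm, and rises to z 150 mm at x 72 mm. An upright gripper over the seated bar strikes it; a tool whose body leans back to the front (towards the fixture's -x) by 30 to 40 degrees passes.
- light_bar: Loose LED light bar: aluminium extrusion 40 (x) x 190 (y) x 20 (z) mm, 0.45 to 0.8 kg, white LED strip and two green terminal blocks on top. Origin: centre of its underside; x to its rear face, y to its left end. It starts askew in front of the catches, its right end 12 to 30 mm left of the stop face. Seated against rail and stop its origin is at x 10, y 0, z 12 mm of the fixture.
- left_end (a point): Lower rear edge of the bar at its left end: 20 mm behind, 95 mm left of the bar's origin, at its underside.
- right_end (a point): Lower rear edge of the bar at its right end: 20 mm behind, 95 mm right of the bar's origin, at its underside.
- left_terminal (a point): Centre of the left green terminal block, 18 (x) x 24 (y) x 19 (z) mm, at x -4, y 76, z 30 of the bar: it stands on the extrusion, from z 20 to 39 of the bar. Grip it across its 24 mm.
- right_terminal (a point): Centre of the right green terminal block, like the left, at x -4, y -76, z 30 of the bar.
- catch_left (a joint): Left red catch, at y 55 mm of the fixture, 18 mm wide: ramps up from the front (x -28 mm) to 5 mm above the bed at its upright rear face (x -12.5 mm). 0 when up, 0.005 m pressed flush; a light spring (about 1 N). The bar rides over it; once the bar is on the rail it springs up, leaves 2.5 mm of play and holds a pull of 25 N. The bar itself drags with 2 to 6 N, so tug with 10 to 15 N.
- catch_right (a joint): Right red catch, at y -55 mm of the fixture, 18 mm wide: ramps up from the front (x -28 mm) to 5 mm above the bed at its upright rear face (x -12.5 mm). 0 when up, 0.005 m pressed flush; a light spring (about 1 N). The bar rides over it; once the bar is on the rail it springs up, leaves 2.5 mm of play and holds a pull of 25 N. The bar itself drags with 2 to 6 N, so tug with 10 to 15 N.
- multimeter: Bystander: red and grey hand multimeter lying on the bench, 182 x 87 x 57 mm, origin under its centre. Leave alone.
- solder_spool: Bystander: solder spool standing left of the fixture, 47 mm across, 53 mm high, origin under its centre. Leave alone.
- screwdriver_stubby: Bystander: stubby black and yellow screwdriver lying right of the fixture, 99 mm long, origin under its centre. Leave alone.

How it is judged (in metres and radians):
On the way, in this order (a step that is already met when the one before it is completed fails the run):
1. the bar lies against the rail behind both catches, which are up (x of each of left_end, right_end in the frame of solder_fixture above 0.0255 m and value of joint each of catch_left, catch_right below 0.0015 m), for 0.2 s.
2. the left end is tugged against its catch (over 3 N) and stays home (contact force between light_bar and catch_left above 3 N and contact force between the fingers and light_bar above 1 N and x of left_end in the frame of solder_fixture above 0.0235 m and value of joint catch_left below 0.0015 m), for 0.1 s.
3. the right end is tugged against its catch (over 3 N) and stays home (contact force between light_bar and catch_right above 3 N and contact force between the fingers and light_bar above 1 N and x of right_end in the frame of solder_fixture above 0.0235 m and value of joint catch_right below 0.0015 m), for 0.1 s.
At the end, for the whole second after the job is handed in: The bar lies flat on the bed, at rest and released, both ends of its rear face within 5.5 mm of the rail, both catches up in front of it, and its right end within 3.5 mm of the end stop (x of each of left_end, right_end in the frame of solder_fixture above 0.0245 m and value of joint each of catch_left, catch_right below 0.0015 m and angle between the y axis of light_bar and the y axis of solder_fixture, either way round below 0.045 rad and y of right_end in the frame of solder_fixture below -0.0915 m and z of light_bar in the frame of solder_fixture below 0.014 m and angle between light_bar's own z axis and vertical below 0.03 rad and linear speed of light_bar below 0.01 m/s); the robot touches nothing.
It fails at once if the bar is lifted more than 12 mm off the bed or tipped (z of light_bar in the frame of solder_fixture above 0.024 m or angle between light_bar's own z axis and vertical above 0.35 rad).
It fails at once if a bystander is moved more than 15 mm (distance of any of multimeter, solder_spool, screwdriver_stubby from where it was at the start of the episode above 0.015 m).
It also fails if it takes over 54 s, if anything falls off the work surface, if the arm or the gripper's body presses on something with over 40 N, if the wrist force passes 120 N, or if a joint passes its speed limit or range.

ROBOT

A 6-joint arm with a two-finger parallel gripper is mounted at the origin on a cart in front of the work surface, level with it; the furniture and walls round the work are solid. World frame = base frame: x ahead of the robot, y to its left, z up, the work surface at z = 0. Lengths are in mm, angles in rad, forces in N, time in s.
With the tool pointing down it reaches from about 350 to 975 mm from the base axis. Payload 7.1 kg.
Tool frame: the origin (TCP) lies between the finger pads; the fingertips stand 17 mm ahead of it and the grasp point (between the pads) lies 2 mm behind it; z points along the fingers, y is the line along which they close (so a half turn about z gives the same grasp; the last joint's range is limited). The gripper opens to 88 mm and grips with 3 to 60 N. Pads are 20 mm wide; open, the fingers measure 115 mm over their backs; the gripper's body (75 mm by 178 mm) begins 61 mm behind the grasp point.
Start: joints at [1.306, 0.423, 1.63, -0, 1.089, -0.019], TCP at [152.051, 606.206, 239.675] pointing down, gripper open.
Joint ranges: [-3, 3], [-0.9, 2.11], [0.09, 2.58], [-1.31, 4.45], [0.11, 2.69], [-2.54, 2.54]. Speed limits (rad/s): [2.39, 2.39, 3.01, 3.14, 3.14, 3.14].

INTERFACE

Orientations are given as a rotation vector (axis times angle).
In Python, from workcell import ctrl gives the robot as it stands.
- The arm moves only by the shell command python3 jog.py 'ROWS' [OPENING]. ROWS is a JSON list of rows, 1 to 5 of them, each of 6 numbers: dx, dy, dz in mm, then a rotation vector rx, ry, rz in rad; each row shifts and turns the commanded pose from where the row before left it, along the tool's axes as they then stand; what a row does not reach is not made up. A row lasts 1/12 s, in which the tool goes at most 41.7 mm and 0.125 rad, less where a joint would pass 70% of its speed; a pose out of reach is approached as far as the arm can. OPENING is the finger opening in mm, set as the command begins (- or left out keeps the last). The fingers move at their own pace and stop on an object; the grip force is fixed at half the most. Time passes only in rows, so rows that do not move let the fingers close. It prints the time, the measured TCP pose, the force, the opening and the grip force at its end.
- ctrl.get_obs(): the state, without advancing time (a new reading comes with each control period).
- ctrl.get_image(name): name is "scene" or "top" or "wrist"; returns a dict with "img" (400x640x3 uint8, red, green, blue), "fx", "fy", "cx", "cy" (pixels), "R" (3x3) and "t" (3): a world point X has camera coordinates R X + t. Camera axes: x right, y down, z forward; pixel columns grow to the right and rows downward; lengths in mm; the calibration is good to about 2 mm. A picture is of the moment at which its call begins. There is no depth.
- ctrl.close_job(): hands the job in; it is judged then, once.
The state is a dict: "t": time; "qpos": joint angles; "qvel": joint speeds; "joint_torque": joint torques, N m; "ee_pos": TCP position; "orientation": TCP orientation; "ft_force": force on the tool from outside, world axes, zero at the start; "moment": the same for the moment, N m; "width": finger opening in mm; "grasp_force": force on a finger pad.
Only numpy, scipy, OpenCV 4.12 (cv2) and the standard library are available. Lean on these libraries where they do the work, as an engineer would, in place of code of your own. Each camera call takes 0.05 s, during which the arm holds its last target. There are 200 camera calls.

## Working session

There is one attempt and no reset: what is moved stays moved. The work goes in short steps, Python scripts to look and compute and a shell command to move; the robot and the scene stay as the last step left them, time stands still between calls to the robot, and variables do not carry over. Pictures are saved under pics/ and viewed, at most 13 in all, crops included, and the job is handed in when it is done.

```bash
ls; mkdir -p pics; python3 - <<'E'
from workcell import ctrl
import cv2
for n in ("scene","top"):
    d=ctrl.get_image(n); cv2.imwrite(f"pics/{n}0.png",d["img"][:,:,::-1])
    print(n,d["fx"],d["fy"],d["cx"],d["cy"],d["R"],d["t"])
print(ctrl.get_obs())
E
```

```text
jog.py
pics
workcell.py
scene 400.0006137748025 400.0006137748025 319.1823665531214 200.94268077542318 [[ 0.62761434 -0.77819581  0.0226169 ]
 [-0.32773029 -0.29044267 -0.89901942]
 [ 0.70618205  0.55682524 -0.43732432]] [-302.36765423  266.80957766  804.39817462]
top 371.7740456549604 371.7740456549604 314.557661041999 203.0897486592889 [[ 0.00497276 -0.99997548  0.00493158]
 [-0.9787465  -0.00587814 -0.2049896 ]
 [ 0.20501356 -0.0038074  -0.97875173]] [ 29.52818814 526.54937585 928.25544103]
{'t': 0.1, 'qpos': array([ 1.30601192e+00,  4.23774765e-01,  1.63063443e+00,  5.74166032e-07,
        1.08858937e+00, -1.90349722e-02]), 'qvel': array([ 0.00011491, -0.00252139, -0.00216822,  0.00048039,  0.00199427,
        0.00085801]), 'joint_torque': array([ 2.96130975e-05, -5.45614922e+01, -2.74324733e+01,  6.44678785e-02,
        1.88692147e-02, -5.18929437e-05]), 'ee_pos': array([151.91916714, 605.7472233 , 238.96476152]), 'orientation': array([-3.85027560e-01, -3.11770764e+00,  2.18593723e-03]), 'ft_force': array([-0.22692333, -0.06015819,  0.28958313]), 'moment': array([-0.02008153, -0.01706764,  0.01195659]), 'grasp_force': 0.0, 'width': 88.08636939139741}
```
View pics/scene0.png

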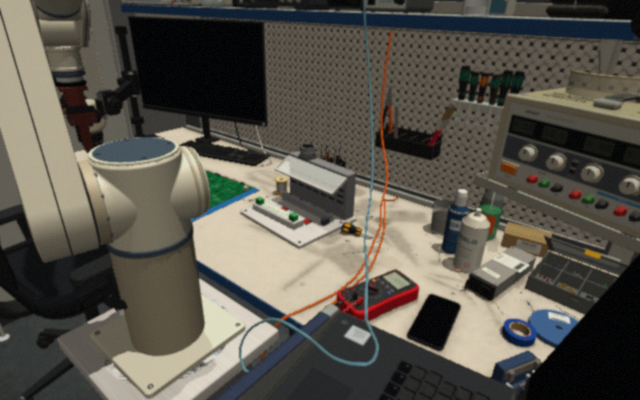

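View pics/top0.png

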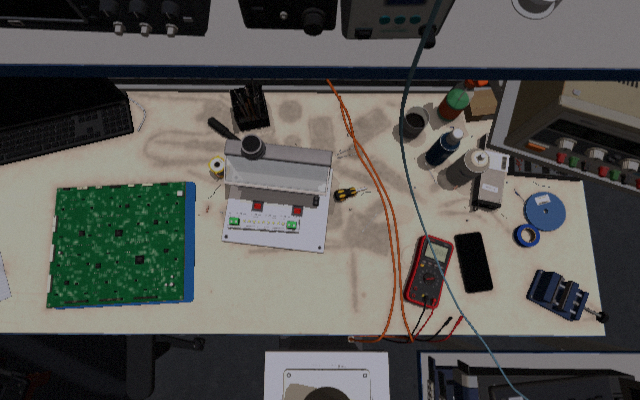

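The scene view shows the fixture beyond the arm. In the top view the bed spans about cols 222–330, rows 140–252, with green terminals near (234,221) and (292,225) and red catches near (258,206) and (297,211). Next I'll enlarge and measure.

```bash
cat > h.py <<'E'
from workcell import ctrl
import cv2, numpy as np
from scipy.spatial.transform import Rotation as Rot
def cast(d,uv,z):
    r=d["R"].T@np.array([(uv[0]-d["cx"])/d["fx"],(uv[1]-d["cy"])/d["fy"],1.]); c=-d["R"].T@d["t"]
    return c+r*(z-c[2])/r[2]
def proj(d,X):
    p=d["R"]@np.asarray(X,float)+d["t"]; return np.array([d["fx"]*p[0]/p[2]+d["cx"],d["fy"]*p[1]/p[2]+d["cy"]])
def blobs(d,kind,box,amin=8):
    hsv=cv2.cvtColor(d["img"],cv2.COLOR_RGB2HSV)
    if kind=="green": m=cv2.inRange(hsv,(45,110,50),(85,255,255))
    else: m=cv2.inRange(hsv,(0,120,60),(8,255,255))|cv2.inRange(hsv,(172,120,60),(180,255,255))
    k=np.zeros_like(m); x0,y0,x1,y1=box; k[y0:y1,x0:x1]=m[y0:y1,x0:x1]
    n,l,s,c=cv2.connectedComponentsWithStats(k)
    return [(c[i],s[i]) for i in range(1,n) if s[i][4]>=amin]
E
python3 - <<'E'
from h import *
d=ctrl.get_image("top")
cv2.imwrite("pics/topc.png",cv2.resize(d["img"][130:260,210:370,::-1],None,fx=5,fy=4.6,interpolation=cv2.INTER_CUBIC))
for k,z in(("green",42),("red",14)):
    for c,s in blobs(d,k,(215,190,340,260)): print(k,c.round(1),s,cast(d,c,z).round(1))
d=ctrl.get_image("scene")
cv2.imwrite("pics/scenec.png",cv2.resize(d["img"][140:260,230:380,::-1],None,fx=5,fy=5,interpolation=cv2.INTER_CUBIC))
for k,z in(("green",42),("red",14)):
    for c,s in blobs(d,k,(235,180,345,250)): print(k,c.round(1),s,cast(d,c,z).round(1))
E
```

```text
green [233.6 220.7] [229 218  10   7  46] [480.1 246.6  42. ]
green [291.1 224.4] [287 221   9   8  45] [471.   94.2  42. ]
red [257.1 205.6] [254 203   7   6  41] [527.  190.2  14. ]
red [296.9 210.4] [294 208   7   6  41] [514.   80.5  14. ]
green [238.4 188.2] [235 182  10  14  98] [503.4 368.1  42. ]
green [259.7 200.5] [257 198   6   6  26] [485.5 246.   42. ]
green [293.4 215.9] [290 213   8   8  38] [479.   96.6  42. ]
red [283.6 207.6] [282 206   4   4  11] [538.8 193.3  14. ]
red [306.3 220.6] [304 218   6   6  23] [521.3  82.3  14. ]
```

View pics/topc.png

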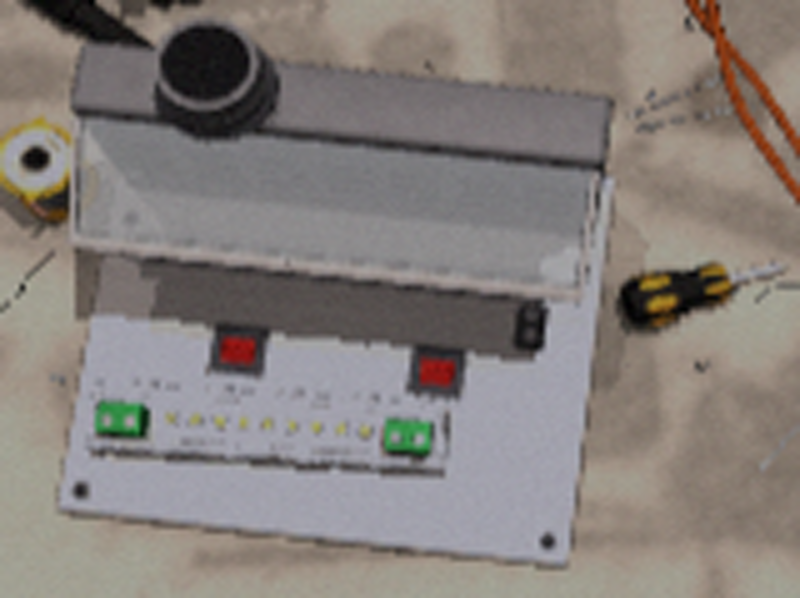

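View pics/scenec.png

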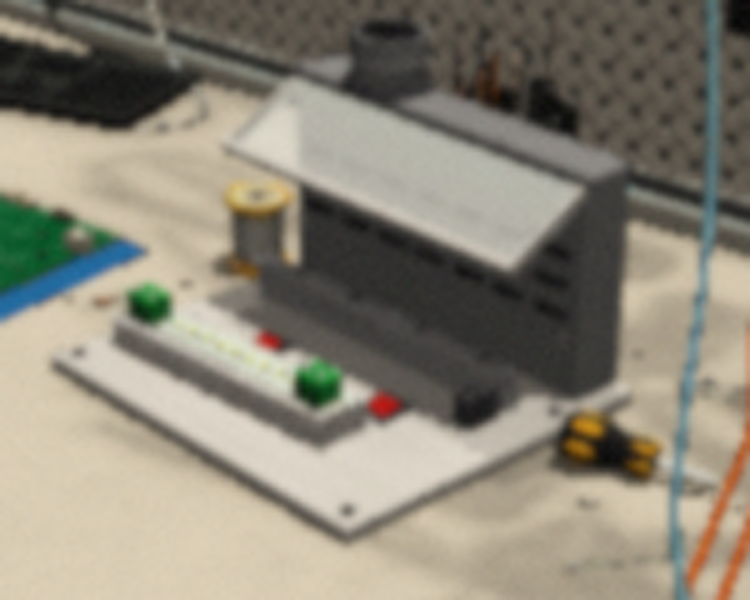

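The crops show the bed front corners at top-image (222,241) and (323,253) and at scene (240,212) and (299,248). The bar is askew in front of the two red catches, with its left end further forward. Next I'll fit the fixture and bar poses.

```bash
cat >> h.py <<'E'
def Tf(p,L): # planar pose p=(x,y,yaw), local point(s) -> world
    c,s=np.cos(p[2]),np.sin(p[2]); L=np.atleast_2d(np.asarray(L,float))
    return np.c_[p[0]+c*L[:,0]-s*L[:,1], p[1]+s*L[:,0]+c*L[:,1], L[:,2]]
def inv(p,W):
    c,s=np.cos(p[2]),np.sin(p[2]); W=np.asarray(W,float); a,b=W[0]-p[0],W[1]-p[1]
    return np.array([c*a+s*b,-s*a+c*b,W[2]])
E
python3 - <<'E'
from h import *
from scipy.optimize import least_squares
T=ctrl.get_image("top");S=ctrl.get_image("scene")
P=[(T,(222,241.3),(-125,140,12)),(T,(323.2,253),(-125,-140,12)),(S,(240.4,212),(-125,140,12)),(S,(299.4,248),(-125,-140,12)),
(T,(257.1,205.6),(-20,55,14.5)),(T,(296.9,210.4),(-20,-55,14.5)),(S,(306.3,220.6),(-20,-55,14.5)),(T,(226,185),(8,129,115)),(T,(325.8,195),(8,-129,115))]
f=lambda p,P:np.concatenate([proj(d,Tf(p,l)[0])-uv for d,uv,l in P])
r=least_squares(f,(540,133,-.118),args=(P,),loss="soft_l1",x_scale=(10,10,.1)); print("fix",r.x.round(4)); print(f(r.x,P).reshape(-1,2).round(1))
for sel in (T,S):
    rr=least_squares(f,r.x,args=([q for q in P if q[0] is sel],),x_scale=(10,10,.1)); print(rr.x.round(4))
B=[(T,(233.6,220.7),(-4,76,44)),(T,(291.1,224.4),(-4,-76,44)),(S,(259.7,200.5),(-4,76,42)),(S,(293.4,215.9),(-4,-76,42))]
for sel in (B,B[:2],B[2:]):
    b=least_squares(f,(480,170,-.06),args=(sel,),x_scale=(10,10,.1)); print("bar",b.x.round(4),inv(r.x,[*b.x[:2],12]).round(1),(b.x[2]-r.x[2]).round(4)); print(f(b.x,sel).reshape(-1,2).round(1).tolist())
o=ctrl.get_obs(); print(Rot.from_rotvec(o["orientation"]).as_matrix().round(3))
E
```

```text
fix [ 5.393161e+02  1.313041e+02 -1.019000e-01]
[[-0.6 -0.3]
 [ 1.3 -0.8]
 [-1.6 -0.6]
 [-0.2 -1.6]
 [ 0.7  0.6]
 [ 0.7  0.1]
 [-0.6  1.1]
 [-1.8 -0.7]
 [ 1.1  0.1]]
[ 5.388815e+02  1.316989e+02 -1.056000e-01]
[ 5.394882e+02  1.268701e+02 -1.151000e-01]
bar [ 4.810422e+02  1.692212e+02 -5.660000e-02] [-61.8  31.8  12. ] 0.0453
[[0.3, -0.6], [0.2, -0.8], [-0.8, 0.5], [-0.7, 1.1]]
bar [ 4.792231e+02  1.698218e+02 -5.910000e-02] [-63.7  32.2  12. ] 0.0428
[[0.1, 0.0], [-0.1, -0.0]]
bar [ 4.862447e+02  1.712310e+02 -5.240000e-02] [-56.9  34.3  12. ] 0.0495
[[-0.1, -0.2], [0.1, 0.2]]
[[-0.97   0.243 -0.   ]
 [ 0.243  0.97  -0.   ]
 [ 0.    -0.001 -1.   ]]
```

```bash
cat >> h.py <<'E'
F=(539.2,131.3,-0.106); TILT=0.57
def target(tilt=TILT,yaw=F[2]):
    c,s=np.cos(tilt),np.sin(tilt)
    return Rot.from_euler("z",yaw).as_matrix()@np.array([[-c,0,s],[0,1,0],[-s,0,-c]])
def go(x,y,z,off=17,tilt=TILT):
    "delta to put point 'off' ahead of TCP at fixture x,y and world z, in the target tool axes; and the turn left"
    o=ctrl.get_obs(); R=Rot.from_rotvec(o["orientation"]).as_matrix(); Rt=target(tilt)
    tcp=Tf(F,(x,y,z))[0]-Rt[:,2]*off
    print("d(tool)",(Rt.T@(tcp-o["ee_pos"])).round(1),"turn",Rot.from_matrix(R.T@Rt).as_rotvec().round(3),"tip now",tip(o).round(1),"F",o["ft_force"].round(1),"w",round(o["width"],1),"t",o["t"])
def tip(o,off=17):
    return inv(F,o["ee_pos"]+Rot.from_rotvec(o["orientation"]).as_matrix()[:,2]*off)
E
python3 -c "
from h import *
go(-125,70,120)"
```

```text
d(tool) [-196.8 -361.1  251. ] turn [-0.04  -0.569 -0.136] tip now [-435.3  431.1  222.4] F [-0.3 -0.4 -0.1] w 88.2 t 0.3
```

```bash
python3 jog.py '[[0,0,0,-0.008,-0.114,-0.027],[0,0,0,-0.008,-0.114,-0.027],[0,0,0,-0.008,-0.114,-0.027],[0,0,0,-0.008,-0.114,-0.027],[0,0,0,-0.008,-0.114,-0.027]]' 0
python3 jog.py '[[-16,-30,12,0,0,0],[-16,-30,12,0,0,0],[-16,-30,12,0,0,0],[-16,-30,12,0,0,0],[-16,-30,12,0,0,0]]'
python3 -c "
from h import *
go(-125,70,120)"
```

```text
t: 0.72
ee_pos: [151.9, 607.1, 240.8]
orientation: [0.136, 2.562, -0.036]
ft_force: [0.7, -0.1, 0.0]
width: 58.0
grasp_force: 0.0
t: 1.13
ee_pos: [235.4, 445.0, 232.2]
orientation: [0.136, 2.568, -0.04]
ft_force: [0.4, 0.3, 0.4]
width: 24.4
grasp_force: 0.0
d(tool) [-116.5 -209.8  190.9] turn [ 0.     0.001 -0.   ] tip now [-326.1  279.8  217.9] F [0.4 0.3 0.4] w 24.4 t 1.1333
```

```bash
python3 jog.py '[[-16,-28,25,0,0,0],[-16,-28,25,0,0,0],[-16,-28,25,0,0,0],[-16,-28,25,0,0,0],[-16,-28,25,0,0,0]]'
python3 jog.py '[[-18,-35,32,0,0,0],[-18,-34,33,0,0,0],[0,0,0,0,0,0]]'
python3 - <<'E'
from h import *
go(-108,78,22)
for n in ("top","wrist"):
    d=ctrl.get_image(n); cv2.imwrite(f"pics/{n}1.png",d["img"][:,:,::-1])
E
```

```text
t: 1.55
ee_pos: [354.9, 291.7, 170.2]
orientation: [0.137, 2.568, -0.038]
ft_force: [2.0, 0.0, -0.4]
width: 0.7
grasp_force: 0.0
t: 1.8
ee_pos: [402.3, 223.3, 138.7]
orientation: [0.162, 2.573, -0.048]
ft_force: [-0.7, -0.7, -0.6]
width: 0.8
grasp_force: 0.0
d(tool) [ 31.1   1.  101.7] turn [-0.011 -0.006 -0.017] tip now [-136.8   76.8  124.4] F [-0.7 -0.7 -0.6] w 0.8 t 1.8
```

View pics/wrist1.png

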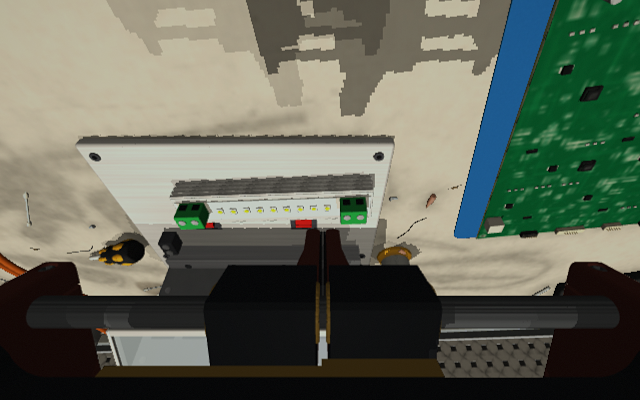

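The wrist view shows the bed's front edge from (78,140) (right corner) to (393,138) (left corner). The terminals are at (190,215) and (353,210), and the closed fingertips are near (322,235). I'll refine the poses with it.

```bash
python3 - <<'E'
from h import *
W=ctrl.get_image("wrist")
for uv in ((78,143),(393,139),(94,156),(379,156)): print("bed",inv(F,cast(W,uv,12)).round(1))
print("catch",inv(F,cast(W,(302.5,222),15)).round(1))
for c,s in blobs(W,"green",(160,180,400,240)): print("green",c.round(1),s,inv(F,cast(W,c,45)).round(1))
for c,s in blobs(W,"red",(160,200,400,240)): print("red",c.round(1),s,inv(F,cast(W,c,15)).round(1))
for uv in ((174,182),(374,174),(174,193),(374,189)): print("bar top/bot front",inv(F,cast(W,uv,32)).round(1),inv(F,cast(W,uv,12)).round(1))
E
```

```text
bed [-123.  -128.7   12. ]
bed [-126.7  143.1   12. ]
bed [-108.5 -123.    12. ]
bed [-108.   133.7   12. ]
catch [-15.   60.2  15. ]
green [349.5 211. ] [337 197  27  26 476] [-70.3 107.6  45. ]
green [185.8 216.4] [171 202  31  26 459] [-62.7 -45.7  45. ]
red [300.1 222.5] [292 219  17   8 135] [-14.1  57.4  15. ]
red [206.1 224.2] [202 222   9   5  40] [-11.1 -49.2  15. ]
bar top/bot front [-95.3 -49.1  32. ] [-75.4 -63.   12. ]
bar top/bot front [-104.7  127.4   32. ] [-85.8 131.9  12. ]
bar top/bot front [-80.9 -54.4  32. ] [-59.6 -68.8  12. ]
bar top/bot front [-86.  129.7  32. ] [-65.2 134.5  12. ]
```

```bash
python3 jog.py '[[8,2,25,0,0,0],[8,2,25,0,0,0],[8,2,25,-0.011,-0.006,-0.017],[7,2,18,0,0,0],[0,0,0,0,0,0]]'
python3 -c "
from h import *
go(-108,85,22)"
```

```text
t: 2.37
ee_pos: [430.3, 260.0, 86.6]
orientation: [0.122, 2.623, -0.077]
ft_force: [0.7, -0.4, 1.1]
width: 0.4
grasp_force: 0.0
d(tool) [ 23.1 -31.5  44.9] turn [-0.025 -0.053  0.02 ] tip now [-113.5  116.    71.8] F [ 0.7 -0.4  1.1] w 0.4 t 2.3667
```

```bash
python3 jog.py '[[0,0,0,0,0,0],[0,0,0,0,0,0]]'; python3 -c "
from h import *
print(ctrl.get_obs()['qpos'].round(3),ctrl.get_obs()['qvel'].round(3))
go(-108,85,22)"
```

```text
t: 2.53
ee_pos: [429.1, 257.5, 87.8]
orientation: [0.125, 2.623, -0.079]
ft_force: [0.2, 0.1, 0.6]
width: 0.5
grasp_force: 0.0
[ 0.746  0.478  2.213 -1.311  0.415  0.49 ] [-0.013 -0.011  0.009  0.001 -0.001 -0.   ]
d(tool) [ 23.  -28.8  46.4] turn [-0.027 -0.053  0.019] tip now [-114.4  113.4   73. ] F [0.2 0.1 0.6] w 0.5 t 2.5333
```

```bash
cat >> h.py <<'E'
import json
def log():
    o=ctrl.get_obs(); open("fk.jsonl","a").write(json.dumps([o["qpos"].tolist(),o["ee_pos"].tolist(),o["orientation"].tolist()])+"\n")
    print(o["qpos"].round(3))
E
python3 -c "from h import *;log()"
python3 jog.py '[[0,0,-30,0,0,0],[0,0,-30,0,0,0],[0,0,-30,0,0.1,0],[0,0,-10,0,0.12,0],[0,0,0,0,0.12,0]]'
python3 -c "from h import *;log()"
python3 jog.py '[[0,0,0,0,0.12,0],[0,0,0,0,0.1,0],[0,0,0,0,0,0]]'
python3 -c "from h import *;log()"
python3 - <<'E'
from h import *
from scipy.optimize import least_squares
D=[json.loads(l) for l in open("fk.jsonl")]+[[[1.306,.4238,1.6306,0,1.0886,-.019],[151.92,605.75,238.96],[-.385,-3.1177,.0022]]]
def fk(q,p):
    a,h,L1,L2,d,e=p; Ry=lambda t:Rot.from_euler("y",t).as_matrix(); Rz=lambda t:Rot.from_euler("z",t).as_matrix()
    B=Rz(q[0]);A=B@Ry(q[1]+q[2]);E_=A@Rz(q[3])@Ry(q[4])@Rz(q[5])
    x=B@np.array([a,0,h])+B@Ry(q[1])@np.array([0,0,L1])+A@np.array([e,0,L2])+E_@np.array([0,0,d])
    return x,E_
r=least_squares(lambda p:np.concatenate([fk(q,p)[0]-x for q,x,_ in D]),(0,300,400,400,150,0)); print(r.x.round(1),r.fun.round(1))
for q,x,o in D: print((fk(q,r.x)[1].T@Rot.from_rotvec(o).as_matrix()).round(3).tolist())
E
```

```text
[ 0.746  0.478  2.213 -1.311  0.415  0.49 ]
t: 2.95
ee_pos: [392.0, 258.3, 158.6]
orientation: [0.152, 2.803, -0.096]
ft_force: [0.7, -0.0, -0.2]
width: 0.8
grasp_force: 0.0
[ 0.731  0.279  2.157 -0.533  0.579 -0.301]
t: 3.2
ee_pos: [395.9, 257.5, 158.1]
orientation: [0.178, 2.988, -0.09]
ft_force: [0.7, 0.0, 0.2]
width: 0.6
grasp_force: 0.0
[ 0.638  0.304  2.069 -0.217  0.705 -0.653]
[ 12.8 259.4 562.8 466.4 255.3  70.6] [-2.3  1.5 -1.1  0.3 -1.8  0.5  5.6 -4.2  1.7 11.4 -3.5 -1.2]
[[0.0, -1.0, -0.0], [1.0, 0.0, -0.0], [0.0, -0.0, 1.0]]
[[0.0, -1.0, -0.0], [1.0, 0.0, 0.0], [-0.0, -0.0, 1.0]]
[[0.0, -1.0, -0.0], [1.0, 0.0, -0.0], [-0.0, -0.0, 1.0]]
[[0.0, -1.0, 0.0], [1.0, 0.0, 0.0], [-0.0, 0.0, 1.0]]
```

```bash
cat >> h.py <<'E'
from scipy.optimize import least_squares
Ry=lambda t:Rot.from_euler("y",t).as_matrix(); Rz=lambda t:Rot.from_euler("z",t).as_matrix()
def fk(q,p):
    a,h,L1,L2,d,e,g,w=p; B=Rz(q[0]);A=B@Ry(q[1]+q[2]);C=A@Rz(q[3])@Ry(q[4]);E_=C@Rz(q[5]+np.pi/2)
    E_=C@Rz(q[5])@np.array([[0.,-1,0],[1,0,0],[0,0,1]])
    return B@np.array([a,g,h])+B@Ry(q[1])@np.array([0,0,L1])+A@np.array([e,0,L2])+C@np.array([w,0,d]),E_
def fit():
    D=[json.loads(l) for l in open("fk.jsonl")]+[[[1.30601192,.42377,1.630634,0,1.088589,-.019035],[151.919,605.747,238.965],[-.385,-3.1177,.0022]]]
    return least_squares(lambda p:np.concatenate([np.concatenate([fk(q,p)[0]-x for q,x,_ in D]),.01*(p-np.array([0,260,550,450,250,0,0,0]))]),(0,260,550,450,250,0,0,0))
LO=np.array([-3,-.9,.09,-1.31,.11,-2.54]);HI=np.array([3,2.11,2.58,4.45,2.69,2.54])
def ik(x,R,p,q0):
    f=lambda q:np.concatenate([(fk(q,p)[0]-x)/100,Rot.from_matrix(fk(q,p)[1].T@R).as_rotvec()])
    r=least_squares(f,np.clip(q0,LO+.01,HI-.01),bounds=(LO,HI)); return r.x,r.cost
E
python3 - <<'E'
from h import *
r=fit(); p=r.x; print(p.round(1),r.fun[:12].round(1))
for tilt in (.57,.65,.7):
  for x,y in ((-115,85),(-35,85),(-18,60),(-18,-70),(-60,-60)):
    for sgn in (0,np.pi):
        R=target(tilt)@Rz(sgn); t=Tf(F,(x,y,22))[0]-R[:,2]*17
        s=[ik(t,R,p,np.array(q0)) for q0 in ((.4,.4,2.2,0,.3,-1),(.4,.4,2.2,0,.3,2),(.4,.4,2.2,3.1,.3,-1),(.4,.4,2.2,3.8,.4,2),(.4,.4,2.2,1.5,.4,0),(.4,.4,2.2,3.8,.4,-2))]
        q,c=min(s,key=lambda k:k[1]); print(tilt,x,y,round(sgn),q.round(2),round(c,5))
E
```

```text
[4.000e-01 3.116e+02 5.629e+02 4.847e+02 2.919e+02 7.740e+01 1.180e+01
 3.000e-01] [ 0.   0.   0.  -0.1  0.  -0.   0.   0.   0.   0.  -0.   0. ]
0.57 -115 85 0 [0.71 0.62 2.29 4.32 0.44 1.16] 0.0
0.57 -115 85 3 [ 0.71  0.62  2.29  4.32  0.44 -1.98] 0.0
0.57 -35 85 0 [0.57 0.63 2.17 4.37 0.37 0.96] 0.0
0.57 -35 85 3 [ 0.57  0.63  2.17  4.37  0.37 -2.18] 0.0
0.57 -18 60 0 [0.5  0.63 2.18 4.27 0.35 0.99] 0.0
0.57 -18 60 3 [ 0.5   0.63  2.18  4.27  0.35 -2.15] 0.0
0.57 -18 -70 0 [0.2  0.61 2.3  3.61 0.36 1.38] 0.0
0.57 -18 -70 3 [ 0.2   0.61  2.3   3.61  0.36 -1.76] 0.0
0.57 -60 -60 0 [0.27 0.61 2.38 3.63 0.43 1.44] 0.0
0.57 -60 -60 3 [ 0.27  0.61  2.38  3.63  0.43 -1.71] 0.0
0.65 -115 85 0 [0.75 0.65 2.31 4.21 0.55 1.32] 0.0
0.65 -115 85 3 [ 0.75  0.65  2.31  4.21  0.55 -1.82] 0.0
0.65 -35 85 0 [0.6  0.66 2.2  4.19 0.47 1.17] 0.0
0.65 -35 85 3 [ 0.6   0.66  2.2   4.19  0.47 -1.97] 0.0
0.65 -18 60 0 [0.53 0.66 2.21 4.09 0.46 1.2 ] 0.0
0.65 -18 60 3 [ 0.53  0.66  2.21  4.09  0.46 -1.94] 0.0
0.65 -18 -70 0 [0.21 0.65 2.34 3.54 0.51 1.48] 0.0
0.65 -18 -70 3 [ 0.21  0.65  2.34  3.54  0.51 -1.67] 0.0
0.65 -60 -60 0 [0.29 0.66 2.41 3.58 0.58 1.52] 0.0
0.65 -60 -60 3 [ 0.29  0.66  2.41  3.58  0.58 -1.62] 0.0
0.7 -115 85 0 [0.78 0.68 2.33 4.17 0.62 1.39] 0.0
0.7 -115 85 3 [ 0.78  0.68  2.33  4.17  0.62 -1.75] 0.0
0.7 -35 85 0 [0.62 0.69 2.22 4.12 0.54 1.26] 0.0
0.7 -35 85 3 [ 0.62  0.69  2.22  4.12  0.54 -1.88] 0.0
0.7 -18 60 0 [0.55 0.68 2.22 4.02 0.53 1.29] 0.0
0.7 -18 60 3 [ 0.55  0.68  2.22  4.02  0.53 -1.85] 0.0
0.7 -18 -70 0 [0.23 0.68 2.36 3.52 0.61 1.51] 0.0
0.7 -18 -70 3 [ 0.23  0.68  2.36  3.52  0.61 -1.63] 0.0
0.7 -60 -60 0 [0.31 0.69 2.43 3.56 0.68 1.56] 0.0
0.7 -60 -60 3 [ 0.31  0.69  2.43  3.56  0.68 -1.58] 0.0
```

```bash
cat >> h.py <<'E'
P=fit().x if __import__("os").path.exists("fk.jsonl") else None
def between(qa,qb,n=1):
    "constant tool-frame row that repeated n times takes pose qa to qb (translation via small-step sampling)"
    xa,Ra=fk(qa,P); xb,Rb=fk(qb,P)
    return (Ra.T@(xb-xa)/n).round(1),(Rot.from_matrix(Ra.T@Rb).as_rotvec()/n).round(4)
E
python3 - <<'E'
from h import *
q=ctrl.get_obs()["qpos"]
q1=np.array([.55,0,2.35,-.2,.35,-.65]); print("ph0",between(q,q1),fk(q1,P)[0].round(0))
q2=q1.copy(); q2[3]+=.12; print("sweep row (x32)",between(q1,q2))
for k in range(0,33,8):
    q2[3]=-.2+.12*k; print(fk(q2,P)[0].round(0))
R=target(.65)@Rz(np.pi)
for x,y,z in((-125,85,60),(-108,85,22)):
    g,c=ik(Tf(F,(x,y,z))[0]-R[:,2]*17,R,P,np.array([.6,.4,2.3,3.8,.45,-1.8])); print(g.round(2),c,"to goal",between(q2,g))
E
```

```text
ph0 (array([ 21.7, -53.5, -59.4]), array([-0.2804, -0.2344,  0.1047])) [360. 211. 216.]
sweep row (x32) (array([ 9.2,  7.8, -0.2]), array([-0.0249,  0.0328,  0.1127]))
[360. 211. 216.]
[328. 296. 235.]
[365. 354. 297.]
[439. 335. 350.]
[486. 256. 349.]
[ 0.77  0.54  2.33  4.38  0.52 -1.99] 4.620303578479056e-22 to goal (array([-74.3, 270.7,  54.2]), array([-0.5862, -0.1385, -0.9694]))
[ 0.74  0.65  2.31  4.2   0.54 -1.84] 2.2411159787016736e-23 to goal (array([-73.8, 299. ,  84.7]), array([-0.5862, -0.1385, -0.9694]))
```

```bash
python3 jog.py '[[5,-13,-15,-0.07,-0.06,0.026],[5,-13,-15,-0.07,-0.06,0.026],[5,-13,-15,-0.07,-0.06,0.026],[5,-13,-15,-0.07,-0.06,0.026],[0,0,0,0,0,0]]' >/dev/null
python3 -c "from h import *;log()"
python3 jog.py '[[9.2,7.8,0,-0.025,0.033,0.112],[9.2,7.8,0,-0.025,0.033,0.112],[9.2,7.8,0,-0.025,0.033,0.112],[9.2,7.8,0,-0.025,0.033,0.112],[9.2,7.8,0,-0.025,0.033,0.112]]'
python3 - <<'E'
from h import *
log(); q=ctrl.get_obs()["qpos"]; q1=q.copy(); q1[3]+=.12; print(between(q,q1))
E
```

```text
[ 5.57e-01  2.00e-03  2.39e+00 -2.59e-01  3.11e-01 -5.88e-01]
t: 4.03
ee_pos: [324.6, 260.0, 208.8]
orientation: [1.011, 2.706, 0.661]
ft_force: [0.3, -0.6, -0.5]
width: 0.3
grasp_force: 0.0
[ 0.558  0.015  2.377  0.427  0.308 -0.677]
(array([ 7.9,  7.1, -0.2]), array([-0.0228,  0.0284,  0.1143]))
```

Works as planned. I'll continue the sweep.

```bash
python3 jog.py '[[8,7,0,-0.023,0.028,0.114],[8,7,0,-0.023,0.028,0.114],[8,7,0,-0.023,0.028,0.114],[8,7,0,-0.023,0.028,0.114],[8,7,0,-0.023,0.028,0.114]]' >/dev/null
python3 -c "from h import *;log()"
python3 jog.py '[[8,7,0,-0.023,0.028,0.114],[8,7,0,-0.023,0.028,0.114],[8,7,0,-0.023,0.028,0.114],[8,7,0,-0.023,0.028,0.114],[8,7,0,-0.023,0.028,0.114]]' >/dev/null
python3 -c "from h import *;log()"
python3 jog.py '[[8,7,0,-0.023,0.028,0.114],[8,7,0,-0.023,0.028,0.114],[8,7,0,-0.023,0.028,0.114],[8,7,0,-0.023,0.028,0.114],[8,7,0,-0.023,0.028,0.114]]'
python3 - <<'E'
from h import *
log(); q=ctrl.get_obs()["qpos"]
q1=q.copy(); q1[3]+=.12; print(between(q,q1))
R=target(.65)@Rz(np.pi)
for x,y,z in((-140,40,130),(-108,85,22)):
    g,c=ik(Tf(F,(x,y,z))[0]-R[:,2]*17,R,P,np.array([.6,.4,2.3,3.8,.45,-1.8])); print(g.round(2),c,"to goal",between(q,g))
E
```

```text
[ 0.562  0.017  2.379  1.033  0.302 -0.682]
[ 0.568  0.019  2.379  1.651  0.3   -0.698]
t: 5.28
ee_pos: [388.9, 343.9, 298.4]
orientation: [-2.304, -0.82, -1.11]
ft_force: [-0.7, 0.0, -0.4]
width: -0.0
grasp_force: 0.0
[ 0.573  0.02   2.377  2.269  0.301 -0.715]
(array([ 7.4,  7.3, -0.2]), array([-0.0233,  0.0268,  0.1146]))
[ 0.71  0.31  2.43  4.45  0.46 -2.17] 0.0008645212325585614 to goal (array([-172.7,  138.4,   -5.1]), array([-0.6831, -0.1934,  0.5002]))
[ 0.74  0.65  2.3   4.21  0.54 -1.84] 2.43532675523508e-23 to goal (array([-228. ,  147.9,  101.9]), array([-0.7098, -0.2242,  0.5062]))
```

```bash
cat >> h.py <<'E'
def plan(x,y,z,tilt=.65,n=10,groups=(5,5),dyaw=0,q0=(.6,.4,2.3,3.8,.45,-1.8),off=17):
    "straight path to tip pose; mean tool-frame rows per group, IK check along the way"
    o=ctrl.get_obs(); Ra=Rot.from_rotvec(o["orientation"]); xa=o["ee_pos"]; R=target(tilt,F[2]+dyaw)@Rz(np.pi)
    xb=Tf(F,(x,y,z))[0]-R[:,2]*off; rv=(Ra.inv()*Rot.from_matrix(R)).as_rotvec(); q=o["qpos"]; rows=[];prev=(xa,Ra)
    for k in range(1,n+1):
        xk=xa+(xb-xa)*k/n; Rk=Ra*Rot.from_rotvec(rv*k/n); q,c=ik(xk,Rk.as_matrix(),P,q); rows.append(prev[1].inv().apply(xk-prev[0])); prev=(xk,Rk)
        if k%2==0: print("  q",q.round(2),"err",round(c,6))
    i=0
    for g in groups: print(g,"rows:",np.mean(rows[i:i+g],0).round(1),(rv/n).round(4)); i+=g
E
python3 - <<'E'
from h import *
plan(-140,70,60)
E
```

```text
q [ 0.64  0.09  2.42  2.99  0.26 -1.28] err 0.0
  q [ 0.7   0.18  2.44  3.59  0.32 -1.71] err 0.0
  q [ 0.75  0.3   2.43  3.92  0.41 -1.87] err 0.0
  q [ 0.77  0.42  2.41  4.14  0.49 -1.91] err 0.0
  q [ 0.78  0.54  2.38  4.32  0.53 -1.93] err 0.0
5 rows: [-20.   13.8   8.4] [-0.071  -0.0224  0.0506]
5 rows: [-15.1  14.1  15.4] [-0.071  -0.0224  0.0506]
```

```bash
python3 jog.py '[[-20,14,8,-0.071,-0.022,0.051],[-20,14,8,-0.071,-0.022,0.051],[-20,14,8,-0.071,-0.022,0.051],[-20,14,8,-0.071,-0.022,0.051],[-20,14,8,-0.071,-0.022,0.051]]' >/dev/null
python3 jog.py '[[-15,14,15,-0.071,-0.022,0.051],[-15,14,15,-0.071,-0.022,0.051],[-15,14,15,-0.071,-0.022,0.051],[-15,14,15,-0.071,-0.022,0.051],[-15,14,15,-0.071,-0.022,0.051]]'
python3 - <<'E'
from h import *
log(); plan(-110,80,23,n=2,groups=(2,)); print(tip(ctrl.get_obs()))
E
```

```text
t: 6.12
ee_pos: [420.6, 272.4, 142.2]
orientation: [-2.805, -0.153, -1.08]
ft_force: [0.0, 0.3, -0.1]
width: 0.4
grasp_force: 0.0
[ 0.745  0.38   2.374  4.027  0.441 -1.891]
  q [ 0.73  0.65  2.32  4.19  0.55 -1.82] err 0.0
2 rows: [-32.2  28.   39.7] [-0.1124 -0.0401  0.068 ]
[-122.02690235  131.6245594   129.74481762]
```

```bash
python3 jog.py '[[-12,14,12,-0.056,-0.02,0.034],[-12,14,12,-0.056,-0.02,0.034],[-12,14,12,-0.056,-0.02,0.034],[-12,10,10,-0.056,-0.02,0.034],[0,0,0,0,0,0]]' >/dev/null
python3 - <<'E'
from h import *
log(); print(tip(ctrl.get_obs())); plan(-112,80,23,n=4,groups=(4,))
E
```

```text
[ 0.755  0.545  2.337  4.345  0.513 -1.98 ]
[-121.6052673    79.41254782   58.68153126]
  q [ 0.75  0.6   2.33  4.26  0.53 -1.89] err 0.0
  q [ 0.74  0.65  2.32  4.19  0.55 -1.82] err 0.0
4 rows: [-3.5 -0.2  8.6] [-0.0002  0.0003  0.0005]
```

```bash
python3 jog.py '[[-4,0,9,0,0,0],[-4,0,9,0,0,0],[-4,0,9,0,0,0],[-4,0,9,0,0,0],[0,0,0,0,0,0]]' 
python3 - <<'E'
from h import *
print(tip(ctrl.get_obs())); plan(-70,80,20,n=4,groups=(4,)); d=ctrl.get_image("scene"); cv2.imwrite("pics/s2.png",cv2.resize(d["img"][140:260,200:380,::-1],None,fx=4.4,fy=4.4,interpolation=cv2.INTER_CUBIC))
E
```

```text
t: 6.95
ee_pos: [426.5, 223.9, 35.3]
orientation: [2.944, -0.149, 0.994]
ft_force: [0.1, -0.3, 0.2]
width: 0.4
grasp_force: 0.0
[-111.53962679   80.21057255   21.79438608]
  q [ 0.69  0.66  2.29  4.16  0.53 -1.84] err 0.0
  q [ 0.65  0.66  2.26  4.16  0.51 -1.88] err 0.0
4 rows: [8.  0.1 6.6] [-0.0012 -0.0003  0.0008]
```

View pics/s2.png

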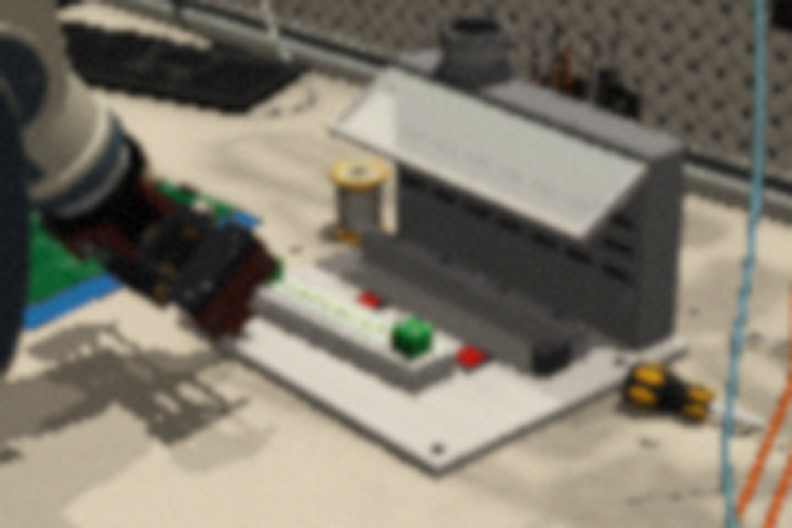

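```bash
python3 jog.py '[[-0.3,12,0.3,0,0,0],[-0.3,12,0.3,0,0,0],[-0.3,12,0.3,0,0,0],[0,12,0,0,0,0],[0,0,0,0,0,0]]' 88 >/dev/null
python3 jog.py '[[4,0,3,0,0,0],[4,0,3,0,0,0],[4,0,3,0,0,0],[0,0,0,0,0,0]]' 88
python3 - <<'E'
from h import *
print(tip(ctrl.get_obs())); plan(-50,32,20.5,n=6,groups=(6,))
E
```

```text
t: 7.75
ee_pos: [438.5, 174.5, 35.2]
orientation: [2.941, -0.154, 0.998]
ft_force: [0.3, -0.4, 0.8]
width: 56.9
grasp_force: 0.0
[-94.35932304  32.33862232  21.72700536]
  q [ 0.57  0.66  2.34  3.96  0.55 -1.74] err 0.0
  q [ 0.54  0.66  2.32  3.95  0.53 -1.77] err 0.0
  q [ 0.52  0.66  2.29  3.96  0.51 -1.8 ] err 0.0
6 rows: [5.8 0.1 4.7] [-0.0004 -0.0007  0.0001]
```

```bash
python3 jog.py '[[0,0,0,0,0,0],[0,0,0,0,0,0],[0,0,0,0,0,0],[0,0,0,0,0,0]]' 88 >/dev/null
python3 jog.py '[[4,0,3.2,0,0,0],[4,0,3.2,0,0,0],[4,0,3.2,0,0,0],[4,0,3.2,0,0,0],[4,0,3.2,0,0,0]]' 88
python3 jog.py '[[4,0,3.2,0,0,0],[4,0,3.2,0,0,0],[4,0,3.2,0,0,0],[0,0,0,0,0,0]]' 88
python3 - <<'E'
from h import *
print(tip(ctrl.get_obs()))
W=ctrl.get_image("wrist");T=ctrl.get_image("top")
for c,s in blobs(T,"green",(215,170,340,260)): print("top green",c.round(1),s,inv(F,cast(T,c,45)).round(1))
for c,s in blobs(W,"green",(100,150,540,300)): print("green",c.round(1),s,inv(F,cast(W,c,45)).round(1))
for c,s in blobs(W,"red",(100,150,540,300)): print("red",c.round(1),s,inv(F,cast(W,c,15)).round(1))
cv2.imwrite("pics/w3.png",W["img"][:,:,::-1])
E
```

```text
t: 8.5
ee_pos: [462.5, 170.5, 33.9]
orientation: [2.941, -0.154, 0.993]
ft_force: [-4.6, 1.0, 1.3]
width: 88.0
grasp_force: 2.2
t: 8.83
ee_pos: [478.6, 169.1, 33.8]
orientation: [2.941, -0.155, 0.995]
ft_force: [-0.6, -0.2, -1.1]
width: 87.8
grasp_force: 0.6
[-53.92619851  31.16050124  20.3121827 ]
top green [236.4 205.6] [232 203  10   7  47] [-30.4 106.5  45. ]
top green [293.1 212. ] [289 209   9   7  47] [-30.7 -45.6  45. ]
green [176.1 187.2] [ 150  172   52   32 1218] [-26.9 109.9  45. ]
green [469.1 187.1] [ 445  172   51   32 1215] [-26.5 -47.2  45. ]
red [439.1 265.1] [ 405  229   70   63 1176] [-62.8 -36.7  15. ]
red [205.5 265.8] [ 169  230   72   65 1225] [-63.5  99.4  15. ]
```

View pics/w3.png

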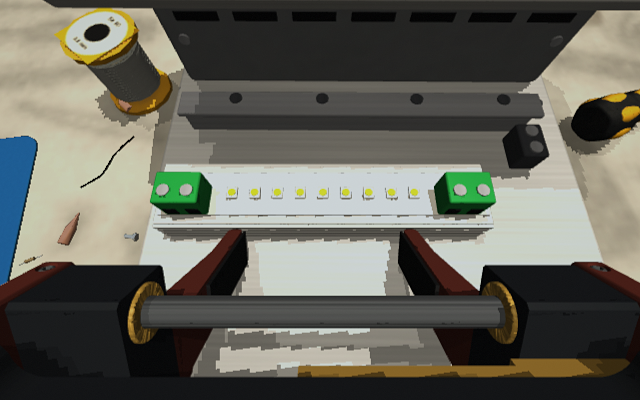

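The wrist view shows the bar square to the tool, with both fingers against its front face (row ~230), the terminals at (180,190) and (465,190), and the rail behind it parallel at row ~130. The stop is at (525,145).

```bash
python3 jog.py '[[4,0,3.1,0,0,0],[4,0,3.1,0,0,0],[4,0,3.1,0,0,0],[4,0,3.1,0,0,0]]' 88
python3 - <<'E'
from h import *
W=ctrl.get_image("wrist"); print("cam",inv(F,-W["R"].T@W["t"]).round(0), tip(ctrl.get_obs()).round(1))
E
```

```text
t: 9.27
ee_pos: [498.1, 167.0, 33.6]
orientation: [2.941, -0.154, 0.994]
ft_force: [-2.6, 0.6, 1.8]
width: 87.8
grasp_force: 1.8
cam [-74.  32. 193.] [-33.1  31.5  20.3]
```

```bash
python3 jog.py '[[3.2,0,2.5,0,0,0],[3.2,0,2.5,0,0,0],[3.2,0,2.5,0,0,0],[0,0,0,0,0,0]]' 88
python3 jog.py '[[0.8,0,0.6,0,0,0],[0.8,0,0.6,0,0,0],[0.8,0,0.6,0,0,0],[0,0,0,0,0,0]]' 88
python3 - <<'E'
from h import *
print(tip(ctrl.get_obs()).round(1))
E
```

```text
t: 9.65
ee_pos: [510.8, 165.8, 33.6]
orientation: [2.941, -0.155, 0.996]
ft_force: [0.0, -0.4, 0.2]
width: 87.4
grasp_force: 0.4
t: 9.98
ee_pos: [512.7, 165.5, 33.4]
orientation: [2.941, -0.154, 0.994]
ft_force: [-3.2, 0.0, 1.3]
width: 87.7
grasp_force: 1.5
[-19.7  31.2  19.9]
```

```bash
python3 jog.py '[[0.8,0,0.6,0,0,0],[0.8,0,0.6,0,0,0],[0.8,0,0.6,0,0,0],[0,0,0,0,0,0]]' 88
python3 jog.py '[[0.8,0,0.6,0,0,0],[0.8,0,0.6,0,0,0],[0,0,0,0,0,0]]' 88
python3 - <<'E'
from h import *
print(tip(ctrl.get_obs()).round(1))
E
```

```text
t: 10.32
ee_pos: [515.5, 165.2, 33.3]
orientation: [2.941, -0.153, 0.993]
ft_force: [-5.1, 1.2, 2.9]
width: 87.9
grasp_force: 2.6
t: 10.57
ee_pos: [516.1, 165.0, 33.0]
orientation: [2.943, -0.153, 0.99]
ft_force: [-10.8, 4.8, 5.3]
width: 87.8
grasp_force: 5.6
[-16.2  31.1  19.4]
```

```bash
python3 jog.py '[[0.8,0,0.6,0,0,0],[0.8,0,0.6,0,0,0],[0,0,0,0,0,0]]' 88
python3 - <<'E'
from h import *
o=ctrl.get_obs();print(tip(o).round(1),o["moment"])
W=ctrl.get_image("wrist");cv2.imwrite("pics/w4.png",W["img"][:,:,::-1])
for c,s in blobs(W,"green",(60,50,580,300),100): print("green",c.round(1),s,inv(F,cast(W,c,45)).round(1))
E
```

```text
t: 10.82
ee_pos: [516.4, 164.7, 32.5]
orientation: [2.944, -0.151, 0.985]
ft_force: [-18.5, 7.5, 11.4]
width: 87.5
grasp_force: 9.8
[-16.   30.9  19. ] [ 0.38947664  1.66573523 -0.10317928]
green [174.6 189.7] [ 148  171   56   42 1485] [  8.9 109.4  45. ]
green [469.5 192.7] [ 440  174   57   42 1490] [  8.  -46.3  45. ]
```

View pics/w4.png

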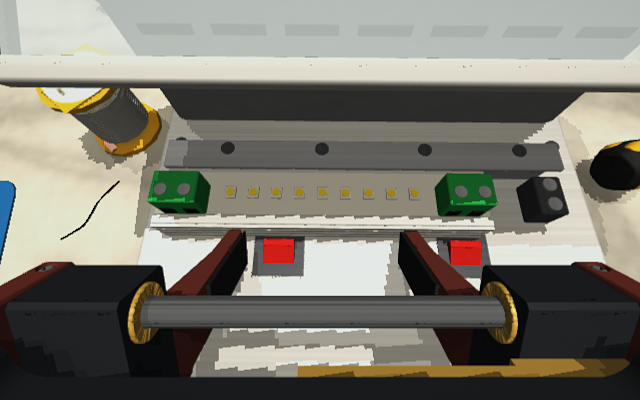

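Both red catches show in front of the bar, at (278,250) and (465,250). The left terminal sits about 1 mm further back than the right one, so I'll yaw the tool slightly to press the right end home.

```bash
python3 jog.py '[[0,0,0,0.012,0,-0.016],[0,0,0,0.012,0,-0.016],[0,0,0,0,0,0]]' 88
python3 - <<'E'
from h import *
o=ctrl.get_obs();print(tip(o).round(1),o["moment"])
W=ctrl.get_image("wrist")
for c,s in blobs(W,"green",(60,50,580,300),100): print("green",c.round(1),s,inv(F,cast(W,c,45)).round(1))
for c,s in blobs(W,"red",(240,220,500,280),50): print("red",c.round(1),s)
E
```

```text
t: 11.12
ee_pos: [514.6, 163.9, 32.0]
orientation: [2.959, -0.093, 0.985]
ft_force: [-23.7, 6.5, 13.7]
width: 88.0
grasp_force: 14.0
[-17.7  30.3  18.4] [ 0.37920661  2.12026552 -0.55415681]
green [176.5 181.2] [ 149  162   58   44 1462] [  8.7 109.3  45. ]
green [471.1 194.7] [ 440  175   59   43 1544] [  8.  -46.3  45. ]
red [277.2 245.7] [262 233  32  27 775]
red [448.7 257. ] [ 406  232   76   48 1674]
```

```bash
sed -i 's/^F=.*/F=(539.2,131.3,-0.110); TILT=0.65/' h.py
python3 jog.py '[[-4,0,-3,-0.012,0,0.016],[-8,0,-6,-0.012,0,0.016],[-6,0,-12,0,0,0],[0,0,-20,0,0,0],[0,0,0,0,0,0]]' 50
python3 - <<'E'
from h import *
o=ctrl.get_obs();print(tip(o).round(1),o["qpos"].round(2))
T=ctrl.get_image("top"); print("spool",inv(F,cast(T,(217,164),50)).round(0), inv(F,cast(T,(217,164),10)).round(0))
for c,s in blobs(T,"green",(215,170,340,260)): print("top green",c.round(1),s,inv(F,cast(T,c,45)).round(1))
plan(-35,107.5,45,n=4,groups=(4,))
E
```

```text
t: 11.58
ee_pos: [479.1, 168.5, 56.5]
orientation: [2.941, -0.152, 0.994]
ft_force: [0.3, 0.0, -0.3]
width: 58.1
grasp_force: 0.0
[-53.5  30.5  43. ] [ 0.52  0.6   2.31  4.02  0.48 -1.88]
spool [ 76. 176.  50.] [ 88. 188.  10.]
top green [237.8 192. ] [234 189   9   7  41] [  6.4 108.6  45. ]
top green [295.2 198.4] [291 196   9   7  37] [  6.7 -46.6  45. ]
  q [ 0.59  0.6   2.24  4.21  0.46 -2.01] err 0.0
  q [ 0.64  0.61  2.17  4.4   0.45 -2.15] err 0.0
4 rows: [  3.8 -19.1   2.2] [-0.0012 -0.0008  0.0013]
```

```bash
python3 - <<'E'
from h import *
for t,dy in((.65,0),(.72,0),(.72,.03)):
    print(t,dy);plan(-35,107,45,tilt=t,dyaw=dy,n=4,groups=(4,));plan(10,107,41,tilt=t,dyaw=dy,n=4,groups=(4,))
E
```

```text
0.65 0
  q [ 0.59  0.6   2.24  4.21  0.46 -2.01] err 0.0
  q [ 0.64  0.61  2.17  4.4   0.45 -2.15] err 0.0
4 rows: [  3.8 -19.    2.2] [-0.0012 -0.0008  0.0013]
  q [ 0.55  0.61  2.2   4.21  0.44 -2.05] err 0.0
  q [ 0.58  0.64  2.1   4.41  0.41 -2.23] err 0.0
4 rows: [ 12.2 -19.    9.8] [-0.0012 -0.0008  0.0013]
0.72 0
  q [ 0.6   0.62  2.25  4.15  0.51 -1.94] err 0.0
  q [ 0.67  0.64  2.19  4.27  0.54 -2.  ] err 0.0
4 rows: [  3.5 -19.    2.3] [-0.0013  0.0167  0.0012]
  q [ 0.56  0.63  2.22  4.15  0.48 -1.97] err 0.0
  q [ 0.6   0.66  2.13  4.26  0.5  -2.06] err 0.0
4 rows: [ 11.6 -19.   10.2] [-0.0013  0.0167  0.0012]
0.72 0.03
  q [ 0.59  0.62  2.26  4.12  0.5  -1.92] err 0.0
  q [ 0.66  0.64  2.2   4.21  0.53 -1.97] err 0.0
4 rows: [  3.6 -18.9   2.5] [ 0.0035  0.0167 -0.0046]
  q [ 0.56  0.63  2.22  4.11  0.48 -1.96] err 0.0
  q [ 0.59  0.66  2.13  4.2   0.49 -2.03] err 0.0
4 rows: [ 11.8 -18.7  10.3] [ 0.0035  0.0167 -0.0046]
```

```bash
python3 jog.py '[[3.5,-19,2.3,-0.001,0.017,0.001],[3.5,-19,2.3,-0.001,0.017,0.001],[3.5,-19,2.3,-0.001,0.017,0.001],[3.5,-19,2.3,-0.001,0.017,0.001],[0,0,0,0,0,0]]' 50
python3 - <<'E'
from h import *
o=ctrl.get_obs();print(tip(o).round(1),o["qpos"].round(2))
W=ctrl.get_image("wrist"); cv2.imwrite("pics/w5.png",W["img"][:,:,::-1])
for c,s in blobs(W,"green",(60,30,640,300),100): print("green",c.round(1),s,inv(F,cast(W,c,45)).round(1))
plan(10,107,41,tilt=.72,n=4,groups=(4,))
E
```

```text
t: 12.05
ee_pos: [507.6, 245.8, 57.1]
orientation: [2.901, -0.157, 1.098]
ft_force: [-0.9, 0.4, 0.9]
width: 50.1
grasp_force: 0.0
[-32.7 110.4  44.4] [ 0.67  0.65  2.19  4.27  0.54 -1.99]
green [327.6 181.3] [309 169  39  29 816] [ 11.  107.5  45. ]
green [573.9 182.3] [551 170  48  26 817] [ 10.8 -49.5  45. ]
green [ 87.2 236.4] [  60  185   59  111 3872] [-26.5 248.6  45. ]
  q [ 0.63  0.65  2.16  4.26  0.52 -2.02] err 0.0
  q [ 0.6   0.66  2.13  4.26  0.5  -2.06] err 0.0
4 rows: [7.7 0.4 7.8] [-0.0005 -0.0004  0.0002]
```

View pics/w5.png

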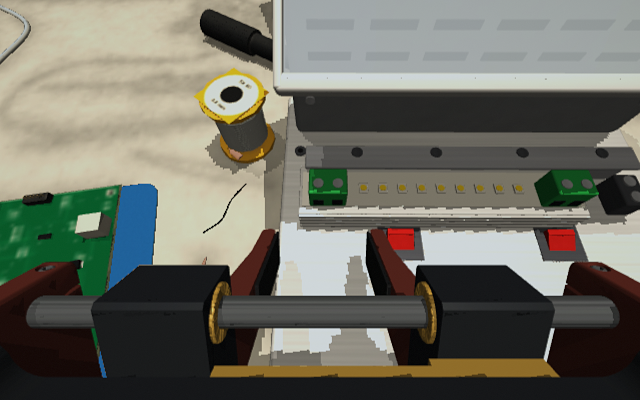

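The wrist view shows the left terminal at (328,183), just right of the midline between the open fingers. The spool at (240,110) is well clear, and both catches are visible in front of the bar.

```bash
python3 jog.py '[[7.7,0.7,7.8,0,0,0],[7.7,0.7,7.8,0,0,0],[7.7,0.7,7.8,0,0,0],[7.7,0.7,7.8,0,0,0],[0,0,0,0,0,0]]' 50
python3 - <<'E'
from h import *
o=ctrl.get_obs();print(tip(o).round(1),o["qpos"].round(2))
E
```

```text
t: 12.52
ee_pos: [551.3, 233.5, 54.0]
orientation: [2.898, -0.164, 1.094]
ft_force: [0.2, -0.9, -0.3]
width: 50.4
grasp_force: 0.0
[ 12.  102.9  41.2] [ 0.59  0.66  2.13  4.24  0.5  -2.05]
```

```bash
python3 jog.py '[[0,-3.5,0,0,0,0],[0,0,0,0,0,0],[0,0,0,0,0,0]]' 50 | head -2
python3 jog.py '[[0,0,0,0,0,0],[0,0,0,0,0,0],[0,0,0,0,0,0],[0,0,0,0,0,0]]' 10
python3 - <<'E'
from h import *
o=ctrl.get_obs();print(tip(o).round(1),o["ft_force"])
E
```

```text
t: 12.77
ee_pos: [548.5, 238.1, 53.5]
t: 13.1
ee_pos: [548.6, 238.2, 53.6]
orientation: [2.9, -0.159, 1.091]
ft_force: [-0.6, 1.0, -0.3]
width: 26.8
grasp_force: 0.0
[  8.8 107.3  40.8] [-0.59000181  0.9723999  -0.27930931]
```

```bash
python3 jog.py '[[0,0,0,0,0,0],[0,0,0,0,0,0],[0,0,0,0,0,0]]' 10
python3 jog.py '[[-0.6,0,-0.53,0,0,0],[-0.6,0,-0.53,0,0,0],[-0.6,0,-0.53,0,0,0],[0,0,0,0,0,0]]' 10
python3 jog.py '[[-0.6,0,-0.53,0,0,0],[0,0,0,0,0,0]]' 10
```

```text
t: 13.35
ee_pos: [548.7, 238.2, 53.6]
orientation: [2.9, -0.159, 1.091]
ft_force: [-2.6, 0.3, 2.0]
width: 23.5
grasp_force: 30.0
t: 13.68
ee_pos: [546.5, 238.4, 53.6]
orientation: [2.9, -0.159, 1.091]
ft_force: [1.0, -0.8, -0.4]
width: 23.9
grasp_force: 30.0
t: 13.85
ee_pos: [545.8, 238.5, 53.6]
orientation: [2.9, -0.159, 1.092]
ft_force: [3.2, -0.1, -3.4]
width: 23.9
grasp_force: 30.0
```

```bash
python3 jog.py '[[-0.6,0,-0.53,0,0,0],[0,0,0,0,0,0]]' 10
python3 jog.py '[[-0.6,0,-0.53,0,0,0],[0,0,0,0,0,0]]' 10
python3 -c "
from h import *
o=ctrl.get_obs();print(tip(o).round(1))"
```

```text
t: 14.02
ee_pos: [545.4, 238.5, 53.8]
orientation: [2.899, -0.16, 1.093]
ft_force: [6.2, -1.4, -4.7]
width: 23.6
grasp_force: 30.0
t: 14.18
ee_pos: [545.0, 238.6, 53.9]
orientation: [2.899, -0.16, 1.094]
ft_force: [7.1, -1.7, -5.9]
width: 23.4
grasp_force: 30.0
[  5.2 107.3  41.2]
```

```bash
python3 jog.py '[[-1,0,-0.1,0,0,0],[0,0,0,0,0,0]]' 10
python3 jog.py '[[-1,0,-0.1,0,0,0],[0,0,0,0,0,0]]' 10
```

```text
t: 14.35
ee_pos: [544.8, 238.8, 53.8]
orientation: [2.898, -0.16, 1.096]
ft_force: [9.2, -1.9, -3.9]
width: 23.8
grasp_force: 30.0
t: 14.52
ee_pos: [544.6, 238.8, 53.8]
orientation: [2.897, -0.161, 1.098]
ft_force: [8.5, -3.1, -1.3]
width: 23.6
grasp_force: 30.0
```

```bash
python3 jog.py '[[-0.9,0,-0.5,0,0,0],[0,0,0,0,0,0]]' 10
python3 jog.py '[[-0.9,0,-0.5,0,0,0],[0,0,0,0,0,0],[0,0,0,0,0,0]]' 10
python3 - <<'E'
from h import *
o=ctrl.get_obs();print(tip(o).round(1),o["moment"])
W=ctrl.get_image("wrist");
for c,s in blobs(W,"green",(160,30,640,300),100): print("green",c.round(1),s,inv(F,cast(W,c,45)).round(1))
E
```

```text
t: 14.68
ee_pos: [543.8, 239.0, 53.8]
orientation: [2.896, -0.161, 1.099]
ft_force: [10.2, -3.4, -1.7]
width: 23.6
grasp_force: 30.1
t: 14.93
ee_pos: [543.1, 239.1, 53.8]
orientation: [2.896, -0.162, 1.1]
ft_force: [11.3, -3.1, -0.2]
width: 23.7
grasp_force: 30.0
[  3.4 107.6  41.1] [-0.41140887 -1.12298324  0.02762588]
green [597.3 237.7] [ 572  223   53   31 1082] [  8.1 -49.9  45. ]
green [322.4 243.3] [ 301  228   44   32 1117] [  4.7 107.8  45. ]
```

```bash
python3 jog.py '[[0.8,0,0.7,0,0,0],[0.8,0,0.7,0,0,0],[0.8,0,0.7,0,0,0],[0.8,0,0.7,0,0,0],[0.8,0,0.7,0,0,0]]' 10
python3 jog.py '[[0.8,0,0.7,0,0,0],[0.8,0,0.7,0,0,0],[0.8,0,0.7,0,0,0],[0,0,0,0,0,0]]' 10
python3 -c "
from h import *
o=ctrl.get_obs();print(tip(o).round(1),o['moment'])"
```

```text
t: 15.4
ee_pos: [545.7, 238.7, 53.3]
orientation: [2.899, -0.159, 1.094]
ft_force: [-8.8, 1.3, 16.1]
width: 23.9
grasp_force: 30.0
t: 15.73
ee_pos: [548.5, 238.4, 53.3]
orientation: [2.9, -0.159, 1.094]
ft_force: [-8.8, 1.1, 14.7]
width: 24.0
grasp_force: 30.1
[  8.7 107.5  40.5] [-0.07181396 -0.06013786 -0.20925091]
```

```bash
python3 jog.py '[[1,0,0,0,0,0],[1,0,0,0,0,0],[0,0,0,0,0,0]]' 10
python3 jog.py '[[0,0,0,0,0,0],[0,0,0,0,0,0],[0,0,0,0,0,0],[0,0,0,0,0,0]]' 50
python3 jog.py '[[-8,0,-7,0,0,0],[-8,0,-8,0,0,0],[-8,0,-8,0,0,0],[-8,0,-8,0,0,0],[0,0,0,0,0,0]]' 50
python3 - <<'E'
from h import *
o=ctrl.get_obs();print(tip(o).round(1),o["qpos"].round(2))
W=ctrl.get_image("wrist");
for c,s in blobs(W,"green",(260,30,640,300),100): print("green",c.round(1),s,inv(F,cast(W,c,45)).round(1))
for c,s in blobs(W,"red",(260,30,640,300),100): print("red",c.round(1),s,inv(F,cast(W,c,15)).round(1))
plan(-30,-44.5,45,tilt=.65,n=8,groups=(4,4))
E
```

```text
t: 15.98
ee_pos: [548.6, 238.3, 53.3]
orientation: [2.902, -0.158, 1.088]
ft_force: [-10.9, 3.7, 10.6]
width: 23.5
grasp_force: 30.0
t: 16.32
ee_pos: [550.3, 237.9, 53.2]
orientation: [2.9, -0.16, 1.091]
ft_force: [0.4, -0.3, 0.5]
width: 46.4
grasp_force: 0.0
t: 16.73
ee_pos: [503.2, 242.7, 55.1]
orientation: [2.9, -0.156, 1.088]
ft_force: [-0.4, 0.3, 0.3]
width: 49.9
grasp_force: 0.0
[-36.8 106.7  42.3] [ 0.67  0.65  2.2   4.27  0.54 -1.99]
green [321.5 173.4] [302 161  39  29 828] [ 11.4 107.7  45. ]
green [567.5 175. ] [545 163  47  26 803] [ 10.9 -49.4  45. ]
green [321.5 190.4] [304 188  36   9 137] [ -0.9 107.7  45. ]
red [394.6 254.4] [ 371  221   44   74 1720] [-33.   58.9  15. ]
red [555.  232.5] [541 222  29  22 592] [-17.2 -53.   15. ]
red [264.9 242.4] [260 229  15  38 286] [-25.1 145.8  15. ]
red [615.9 277.9] [578 262  62  35 587] [-47.9 -82.2  15. ]
  q [ 0.59  0.63  2.24  4.14  0.52 -1.93] err 0.0
  q [ 0.5   0.61  2.28  4.    0.5  -1.87] err 0.0
  q [ 0.41  0.6   2.32  3.86  0.48 -1.81] err 0.0
  q [ 0.3   0.58  2.35  3.71  0.46 -1.76] err 0.0
4 rows: [ 0.8 19.   0.2] [-0.     -0.0086  0.0003]
4 rows: [ 0.9 19.   0.2] [-0.     -0.0086  0.0003]
```

```bash
python3 jog.py '[[1,19,0,0,-0.009,0],[1,19,0,0,-0.009,0],[1,19,0,0,-0.009,0],[1,19,0,0,-0.009,0],[1,19,0,0,-0.009,0]]' 50 >/dev/null
python3 jog.py '[[1,19,0,0,-0.009,0],[1,19,0,0,-0.009,0],[1,19,0,0,-0.009,0],[0,0,0,0,0,0],[0,0,0,0,0,0]]' 50
python3 - <<'E'
from h import *
o=ctrl.get_obs();print(tip(o).round(1),o["qpos"].round(2))
W=ctrl.get_image("wrist")
for c,s in blobs(W,"green",(200,30,440,230),100): print("green",c.round(1),s,inv(F,cast(W,c,45)).round(1))
plan(10,-44.5,41,tilt=.65,n=4,groups=(4,))
E
```

```text
t: 17.62
ee_pos: [496.1, 90.3, 61.0]
orientation: [2.939, -0.165, 0.988]
ft_force: [-0.2, 0.6, 1.0]
width: 50.3
grasp_force: 0.0
[-28.1 -45.5  47.4] [ 0.3   0.58  2.34  3.72  0.45 -1.77]
green [320.7 189.3] [302 177  39  26 818] [  9.8 -44.2  45. ]
  q [ 0.28  0.59  2.31  3.72  0.43 -1.79] err 0.0
  q [ 0.26  0.6   2.27  3.72  0.41 -1.81] err 0.0
4 rows: [ 6.6 -0.1  7. ] [ 0.0002  0.0003 -0.0002]
```

```bash
python3 jog.py '[[6.5,-0.3,7,0,0,0],[6.5,-0.3,7,0,0,0],[6.5,-0.3,7,0,0,0],[6.5,-0.3,7,0,0,0],[0,0,0,0,0,0]]' 50 >/dev/null
python3 jog.py '[[0,0,0,0,0,0],[0,0,0,0,0,0]]' 50
python3 jog.py '[[0,0,0,0,0,0],[0,0,0,0,0,0],[0,0,0,0,0,0],[0,0,0,0,0,0],[0,0,0,0,0,0]]' 10 >/dev/null
python3 jog.py '[[0,0,0,0,0,0],[0,0,0,0,0,0]]' 10
python3 -c "
from h import *
o=ctrl.get_obs();print(tip(o).round(1),o['moment'])"
```

```text
t: 18.25
ee_pos: [532.8, 88.1, 53.8]
orientation: [2.941, -0.162, 0.986]
ft_force: [0.0, 0.2, 0.4]
width: 49.9
grasp_force: 0.0
t: 18.83
ee_pos: [532.9, 88.1, 54.1]
orientation: [2.941, -0.162, 0.987]
ft_force: [-1.5, -0.2, 1.7]
width: 23.8
grasp_force: 30.0
[  8.8 -43.7  40.6] [-0.09367459  0.39961329 -0.1584708 ]
```

```bash
python3 jog.py '[[-0.7,0,-0.5,0,0,0],[-0.7,0,-0.5,0,0,0],[-0.7,0,-0.5,0,0,0],[-0.7,0,-0.5,0,0,0],[0,0,0,0,0,0]]' 10
python3 jog.py '[[-0.8,0,-0.5,0,0,0],[-0.8,0,-0.5,0,0,0],[0,0,0,0,0,0]]' 10
python3 jog.py '[[-0.8,0,-0.4,0,0,0],[0,0,0,0,0,0]]' 10
```

```text
t: 19.25
ee_pos: [530.4, 88.6, 54.2]
orientation: [2.94, -0.162, 0.989]
ft_force: [4.8, -0.7, -3.3]
width: 23.5
grasp_force: 30.0
t: 19.5
ee_pos: [529.7, 88.7, 54.5]
orientation: [2.939, -0.163, 0.993]
ft_force: [8.3, -2.8, -4.9]
width: 23.9
grasp_force: 30.0
t: 19.67
ee_pos: [529.2, 88.8, 54.6]
orientation: [2.938, -0.163, 0.994]
ft_force: [8.9, -4.1, -4.5]
width: 23.9
grasp_force: 30.0
```

```bash
python3 jog.py '[[-1,0,-0.2,0,0,0],[0,0,0,0,0,0]]' 10
python3 jog.py '[[-1,0,-0.3,0,0,0],[0,0,0,0,0,0],[0,0,0,0,0,0]]' 10
python3 jog.py '[[-0.8,0,-0.4,0,0,0],[0,0,0,0,0,0],[0,0,0,0,0,0]]' 10
python3 - <<'E'
from h import *
o=ctrl.get_obs();print(tip(o).round(1),o["moment"])
W=ctrl.get_image("wrist");
for c,s in blobs(W,"green",(20,30,640,300),100): print("green",c.round(1),s,inv(F,cast(W,c,45)).round(1))
E
```

```text
t: 19.83
ee_pos: [529.0, 88.8, 54.5]
orientation: [2.937, -0.164, 0.996]
ft_force: [10.1, -4.1, -2.3]
width: 23.9
grasp_force: 30.0
t: 20.08
ee_pos: [528.5, 88.9, 54.5]
orientation: [2.937, -0.164, 0.998]
ft_force: [9.4, -4.6, -1.4]
width: 23.6
grasp_force: 30.0
t: 20.33
ee_pos: [528.4, 88.9, 54.5]
orientation: [2.936, -0.165, 1.0]
ft_force: [13.1, -5.7, -4.5]
width: 23.4
grasp_force: 30.0
[  4.3 -43.4  41.1] [-0.8020477  -1.18022998 -0.48435387]
green [ 44.9 245.1] [  20  230   50   32 1119] [  5.  114.1  45. ]
green [322.4 245.1] [ 301  230   44   32 1130] [  4.9 -43.1  45. ]
```

```bash
python3 jog.py '[[-0.8,0,-0.4,-0.006,0,0.008],[0,0,0,0,0,0],[0,0,0,0,0,0]]' 10
python3 jog.py '[[-0.4,0,-0.2,-0.006,0,0.008],[0,0,0,0,0,0],[0,0,0,0,0,0]]' 10
python3 - <<'E'
from h import *
o=ctrl.get_obs();print(tip(o).round(1),o["moment"])
W=ctrl.get_image("wrist");cv2.imwrite("pics/w6.png",W["img"][:,:,::-1])
for c,s in blobs(W,"green",(20,30,640,300),100): print("green",c.round(1),s,inv(F,cast(W,c,45)).round(1))
E
```

```text
t: 20.63
ee_pos: [528.3, 89.0, 54.5]
orientation: [2.931, -0.179, 1.0]
ft_force: [17.2, -8.0, -7.8]
width: 23.9
grasp_force: 30.0
t: 20.88
ee_pos: [528.2, 89.1, 54.5]
orientation: [2.927, -0.194, 1.0]
ft_force: [18.9, -8.5, -8.4]
width: 24.0
grasp_force: 30.0
[  4.1 -43.4  41.1] [-0.8699454  -1.40104707 -0.22676111]
green [322.6 245. ] [ 301  229   44   33 1140] [  4.7 -43.2  45. ]
green [ 42.9 248.1] [  20  234   48   33 1045] [  6.1 114.6  45. ]
```

View pics/w6.png

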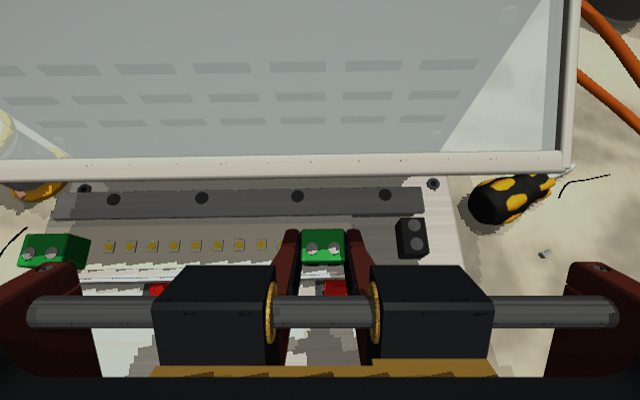

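The grip on the right terminal, at (322,246), holds. The TCP stays put while the pull rises to 19 N, so the right catch is holding. Next I'll push back and slide right to the stop.

```bash
python3 jog.py '[[1.1,0,0.7,0.006,0,-0.008],[1.1,0,0.7,0.006,0,-0.008],[1.1,0,0.7,0,0,0],[1.1,0,0.7,0,0,0],[1.1,0,0.7,0,0,0]]' 10
python3 jog.py '[[1,0,0.6,0,0,0],[1,0,0.6,0,0,0],[1,0,0.6,0,0,0],[0,0,0,0,0,0]]' 10
python3 -c "
from h import *
o=ctrl.get_obs();print(tip(o).round(1),o['moment'])"
```

```text
t: 21.35
ee_pos: [529.9, 88.6, 53.7]
orientation: [2.94, -0.161, 0.99]
ft_force: [-1.3, 0.8, 7.7]
width: 23.5
grasp_force: 30.0
t: 21.68
ee_pos: [531.4, 88.3, 53.7]
orientation: [2.941, -0.159, 0.986]
ft_force: [-7.3, 1.7, 13.0]
width: 23.6
grasp_force: 30.1
[  7.2 -43.6  40.1] [0.18673249 0.20470877 0.33003154]
```

```bash
python3 jog.py '[[0.9,0,0,0,0,0],[0.9,0,0,0,0,0],[0,0,0,0,0,0]]' 10
python3 jog.py '[[0,2,0,0,0,0],[0,4,0,0,0,0],[0,4,0,0,0,0],[0,4,0,0,0,0],[0,0,0,0,0,0]]' 10
python3 -c "
from h import *
o=ctrl.get_obs();print(tip(o).round(1),o['moment'])"
```

```text
t: 21.93
ee_pos: [532.5, 88.2, 53.7]
orientation: [2.943, -0.16, 0.982]
ft_force: [-6.6, 3.0, 4.6]
width: 23.5
grasp_force: 30.0
t: 22.35
ee_pos: [530.9, 74.5, 53.7]
orientation: [2.943, -0.158, 0.982]
ft_force: [-7.4, 5.9, 6.6]
width: 24.0
grasp_force: 30.0
[  8.2 -57.4  40.1] [0.82813778 0.97646247 0.62580587]
```

```bash
python3 jog.py '[[0,4,0,0,0,0],[0,4,0,0,0,0],[0,4,0,0,0,0],[0,2,0,0,0,0],[0,0,0,0,0,0]]' 10
python3 jog.py '[[0,1,0,0,0,0],[0,1,0,0,0,0],[0,1,0,0,0,0],[0,0,0,0,0,0]]' 10
python3 -c "
from h import *
o=ctrl.get_obs();print(tip(o).round(1),o['moment'])"
```

```text
t: 22.77
ee_pos: [529.4, 60.7, 53.7]
orientation: [2.943, -0.158, 0.982]
ft_force: [-6.6, 6.9, 4.9]
width: 23.7
grasp_force: 30.0
t: 23.1
ee_pos: [529.1, 58.1, 53.7]
orientation: [2.943, -0.157, 0.982]
ft_force: [-7.3, 8.2, 5.1]
width: 23.8
grasp_force: 30.0
[  8.2 -73.9  40.1] [1.23497314 0.96509958 0.8448078 ]
```

```bash
python3 jog.py '[[0,1,0,0,0,0],[0,1,0,0,0,0],[0,0,0,0,0,0]]' 10
python3 jog.py '[[0,1,0,0,0,0],[0,1,0,0,0,0],[0,0,0,0,0,0]]' 10
python3 jog.py '[[0,1,0,0,0,0],[0,0,0,0,0,0]]' 10
python3 -c "
from h import *
o=ctrl.get_obs();print(tip(o).round(1),o['moment'])"
```

```text
t: 23.35
ee_pos: [529.1, 57.5, 53.8]
orientation: [2.945, -0.151, 0.982]
ft_force: [-7.1, 21.6, 4.7]
width: 23.5
grasp_force: 30.0
t: 23.6
ee_pos: [529.1, 57.3, 53.8]
orientation: [2.947, -0.144, 0.982]
ft_force: [-7.6, 33.2, 5.4]
width: 23.7
grasp_force: 30.0
t: 23.77
ee_pos: [529.2, 57.1, 53.9]
orientation: [2.948, -0.141, 0.982]
ft_force: [-8.2, 40.3, 6.5]
width: 24.0
grasp_force: 30.0
[  8.4 -74.7  40.3] [5.67179433 0.94759753 3.96123792]
```

```bash
python3 jog.py '[[0,-1.5,0,0,0,0],[0,-1.5,0,0,0,0],[0,0,0,0,0,0]]' 10 | sed -n 4p
python3 jog.py '[[0,0,0,0,0,0],[0,0,0,0,0,0],[0,0,0,0,0,0],[0,0,0,0,0,0]]' 44
python3 jog.py '[[-8,0,-6,0,0,0],[-8,0,-8,0,0,0],[-8,0,-8,0,0,0],[-8,0,-8,0,0,0],[0,-8,-12,0,0,0]]' 44
python3 jog.py '[[0,-25,-6,0,0,0],[0,-25,-6,0,0,0],[0,0,0,0,0,0]]' 44
python3 - <<'E'
from h import *
o=ctrl.get_obs();print(tip(o).round(1),o["qpos"].round(2))
W=ctrl.get_image("wrist"); cv2.imwrite("pics/w7.png",W["img"][:,:,::-1])
for c,s in blobs(W,"green",(20,30,640,300),100): print("green",c.round(1),s,inv(F,cast(W,c,45)).round(1))
for c,s in blobs(W,"red",(20,100,640,260),100): print("red",c.round(1),s,inv(F,cast(W,c,15)).round(1))
E
```

```text
ft_force: [-6.8, 17.3, 5.1]
t: 24.35
ee_pos: [530.8, 54.9, 54.4]
orientation: [2.94, -0.163, 0.988]
ft_force: [-0.1, 0.0, -1.0]
width: 43.3
grasp_force: 0.0
t: 24.77
ee_pos: [477.5, 67.7, 67.4]
orientation: [2.941, -0.163, 0.98]
ft_force: [0.5, 0.5, -0.0]
width: 44.2
grasp_force: 0.0
t: 25.02
ee_pos: [478.8, 122.3, 79.2]
orientation: [2.942, -0.158, 0.99]
ft_force: [0.3, 0.4, 0.5]
width: 43.8
grasp_force: 0.0
[-48.7 -15.5  65.7] [ 0.4   0.52  2.35  3.92  0.43 -1.88]
green [188.2 172.8] [170 162  37  23 643] [ 9.6 80.6 45. ]
green [407.3 172.8] [390 162  36  23 647] [ 10.3 -75.5  45. ]
red [228.5 221.9] [217 212  24  20 459] [-17.4  57.3  15. ]
red [374.5 233.4] [360 213  34  47 861] [-26.  -54.8  15. ]
red [267.2 245.4] [252 229  28  31 437] [-35.7  26.1  15. ]
```

View pics/w7.png

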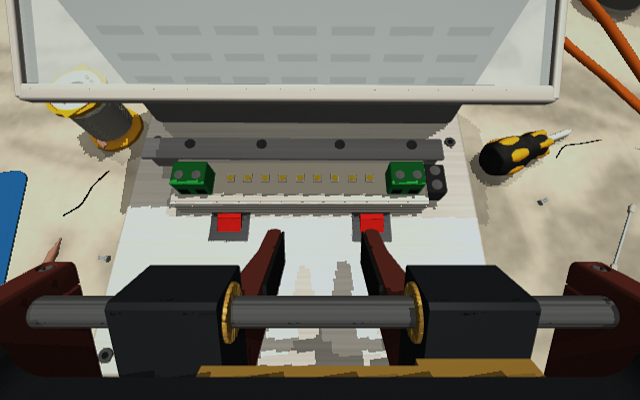

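The bar lies against the rail, with its right end touching the stop at (430,180). Both red catches stand in front of it, at (229,222) and (372,222), and the gripper is clear. I'm handing in.

```bash
python3 jog.py '[[0,0,-10,0,0,0],[0,0,0,0,0,0],[0,0,0,0,0,0]]' 44 | head -2; python3 -c "
from workcell import ctrl
print(ctrl.close_job())"
```

```text
t: 25.32
ee_pos: [472.5, 119.1, 86.1]
the job is handed in; nothing more can be done
None
```

I handed the job in at about 25 s, with no verdict returned. In the last wrist picture the bar is square on the rail, right end against the stop, both catches up and the gripper clear. Both ends held when tugged (left about 11 N, right up to 19 N, above the suggested 10 to 15 N), and the multimeter, spool and screwdriver were not touched.

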